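Fit the crank to the ice-cream maker and wind the paddle

TASK

Pick up the loose crank, fit its square socket fully home on the red square shaft in the lid of the ice-cream maker by feeling for it gently, never leaning or hauling hard on the shaft, and wind the paddle clockwise, seen from above, two to three full turns. Then let go and leave the crank fitted; leave everything else on the worktop where it is.

Things in the scene. Friction and masses are not known exactly. Their poses are not given: they have to be found in the camera images.
- crank: loose crank, white plastic with a steel core in the boss, 130 g, balanced near the boss, lying flat, boss and knob up. Origin: centre of the boss's underside; z up, x along the bar to the knob. Boss 32 x 32 (sides along x and y), 36 tall. Bar 22 wide, 9 thick, flush with the boss's underside, ends 107 from the origin. It fits on the maker's shaft any of four ways round
- crank_socket (a point): centre of the mouth of the crank's square socket, at the crank's origin, same axes. The socket opens downward: 17.2 x 17.2 (sides along the crank's x and y), 20 deep, with a sharp mouth edge
- crank_knob (a point): middle of the crank's blue knob, on the knob's axis, 95 from the crank's origin along x and 32 above its underside. Knob 25 diameter, from 9 to 53 above the underside; it spins freely on its own upright pin, so it can be held fast while the crank goes round
- maker: ice-cream maker, fixed to the worktop: white round bucket, blue collar and side lugs, white lid, 193 diameter (216 over the lugs); origin under its centre. Lid top 158 above the worktop; on it a white bushing, 46 diameter, up to 170. In this turns, on the vertical axis, the drive shaft: a round black flange, 38 diameter, top at 174, and on it a red square stub
- shaft_seat (a point): on the shaft's axis at the top of its flange, 174 above the worktop: the crank's origin lies here when fitted home, its underside on the flange. The point does not turn: its axes are the maker's
- shaft_tip (a point): on the axis at the top of the red square stub, 16 x 16, 18 tall, 192 above the worktop. Axes of the maker, not of the stub, whose sides at the start lie along them only within 0.7 rad: it has that much loose play either way before the paddle turns, and nothing reports it. A light press with a turning socket drags it to the end of the play. The socket slips on within about 0.07 rad and 1 mm
- paddle (a joint): rotation of the paddle inside the maker, rad, 0 at the start, growing when wound clockwise seen from above, 6.28 a full turn. It drags with about 0.25 N m (2.5 N at the knob) and stays where left. The shaft's loose play is taken up first
- scoop: ice-cream scoop, 180 long, black handle and steel cup, lying flat; origin under its handle, x axis along it towards the cup. Bystander
- berry_tub: clear open tub of strawberries, 140 x 210 x 75; origin under its centre. Bystander
- sugar_jar: jar with blue cap, 72 diameter, 115 tall; origin under its centre. Bystander
- dessert_bowl: white bowl, 110 diameter, 55 tall; origin under its centre. Bystander
- mug: blue mug, 80 diameter, 90 tall; origin under its centre. Bystander
- tub_lid: white round lid, 108 diameter, 16 thick, lying flat; origin under its centre. Bystander
Not all that is in view belongs to the job. What is shaped like the maker but turquoise is not meant. What is shaped like the crank but yellow is not meant.

How it is judged (in metres and radians):
On the way, in this order (a step that is already met when the one before it is completed fails the run):
1. the crank is fitted home on the square shaft (z of crank in the frame of shaft_seat between -0.004 and 0.003 m and horizontal distance between crank and shaft_seat below 0.003 m and angle between the z axis of crank and the z axis of shaft_seat, either way round below 0.06 rad), for 0.2 s.
2. one full turn wound clockwise with the crank on the shaft (value of joint paddle above 6.1 rad and z of crank in the frame of shaft_seat between -0.004 and 0.008 m and horizontal distance between crank and shaft_seat below 0.005 m and angle between the z axis of crank and the z axis of shaft_seat, either way round below 0.12 rad).
3. two full turns wound clockwise with the crank on the shaft (value of joint paddle above 12.2 rad and z of crank in the frame of shaft_seat between -0.004 and 0.008 m and horizontal distance between crank and shaft_seat below 0.005 m and angle between the z axis of crank and the z axis of shaft_seat, either way round below 0.12 rad).
At the end, for the whole second after the job is handed in: the paddle has been wound two to three full turns clockwise (joint paddle between 12.2 and 19.2 rad) and has stopped, and the crank, let go and at rest, sits fully home on the square shaft: its underside within 4 mm of the flange, centred within 4 mm, upright within 0.08 rad (value of joint paddle between 12.2 and 19.2 rad and velocity of joint paddle below 0.05 rad/s and linear speed of crank below 0.02 m/s and z of crank in the frame of shaft_seat between -0.004 and 0.004 m and horizontal distance between crank and shaft_seat below 0.004 m and angle between the z axis of crank and the z axis of shaft_seat, either way round below 0.08 rad); the robot touches nothing.
It fails at once if the crank is leant on the end of the shaft or the lid with more than 30 N before the socket is over the stub (contact force between crank and maker above 30 N and z of crank in the frame of shaft_seat above 0.014 m).
It fails at once if the crank is hauled or wrenched on the shaft with more than 80 N (contact force between crank and maker above 80 N).
It fails at once if another thing on the worktop is moved more than 20 mm (distance of any of scoop, berry_tub, sugar_jar, dessert_bowl, mug, tub_lid from where it was at the start of the episode above 0.02 m).
It also fails if it takes over 72 s, if anything falls off the work surface, if the arm or the gripper's body presses on something with over 40 N, if the wrist force passes 120 N, or if a joint passes its speed limit or range.

ROBOT

A 6-joint arm with a two-finger parallel gripper is mounted at the origin on the work surface. World frame = base frame: x ahead of the robot, y to its left, z up, the work surface at z = 0. Lengths are in mm, angles in rad, forces in N, time in s.
With the tool pointing down it reaches from about 250 to 850 mm from the base axis. Payload 12.5 kg.
Tool frame: the origin (TCP) lies at the very end of the fingers, on their centre line; the grasp point (between the pads) lies 19 mm behind it; z points along the fingers, y is the line along which they close (so a half turn about z gives the same grasp; the last joint's range is limited). The gripper opens to 93 mm and grips with 3 to 60 N. Pads are 15 mm wide; open, the fingers measure 128 mm over their backs; the gripper's body (75 mm by 188 mm) begins 65 mm behind the grasp point.
Start: joints at [-1.367, 0.351, 1.652, -0, 1.139, -0.085], TCP at [156.661, -527.202, 218.633] pointing down, gripper open.
Joint ranges: [-2.75, 2.75], [-0.79, 2.1], [0.01, 2.65], [-1.57, 4.71], [0.07, 3.14], [-2.87, 2.87]. Speed limits (rad/s): [2.22, 2.22, 2.79, 3.14, 3.14, 3.14].

INTERFACE

Orientations are given as a unit quaternion [w, x, y, z].
In Python, from rig import robot gives the robot as it stands.
- The arm moves only by the tool send_rows, never from a script. Its arguments are lists of equal length, an entry for each row: "hand": the finger opening in mm, from 0 to 93; "linear": the shift along the tool's x, y, z in units of 30 mm (1.0 is 30 mm), a list of three; "twist": the turn, a rotation vector about the tool's x, y, z in rad, a list of three. A call has 1 to 10 rows; each row shifts and turns the commanded pose from where the row before left it, along the tool's axes as they then stand; what a row does not reach is not made up. A row lasts 1/12 s, in which the tool goes at most 41.7 mm and 7.16 degrees, less where a joint would pass 70% of its speed; a pose out of reach is approached as far as the arm can. A call is refused whole if a number of a shift passes 1 or a number of a turn 0.125, either way. A call with a gripper value outside its range is refused whole. The fingers move at their own pace and stop on an object; "squeeze" is the grip in N (left out, the last holds). Time passes only in rows, so rows that do not move let the fingers close. It gives the time, the measured TCP pose, the force, the opening and the grip force at its end, in the units of the state.
- robot.state(): the state, without advancing time (a new reading comes with each control period).
- robot.camera(name): name is "scene" or "top" or "wrist"; returns a dict with "img" (384x512x3 uint8, blue, green, red), "fx", "fy", "cx", "cy" (pixels), "position" and "rotation" of the camera in the world. Camera axes: x right, y down, z forward; pixel columns grow to the right and rows downward; lengths in mm; the calibration is good to about 2 mm. A picture is of the moment at which its call begins. There is no depth.
- robot.sign_off(): hands the job in; it is judged then, once.
The state is a dict: "t": time; "joint_pos": joint angles; "dq": joint speeds; "tau": joint torques, N m; "tool_pos": TCP position; "eef_rot": TCP orientation; "contact_force": force on the tool from outside, world axes, zero at the start; "ft_torque": the same for the moment, N m; "opening": opening from 0.0 (shut) to 1.0 (fully open); "grasp_force": force on a finger pad.
Only numpy, scipy, OpenCV 4.12 (cv2) and the standard library are available. Lean on these libraries where they do the work, as an engineer would, in place of code of your own. Each camera call takes 0.05 s, during which the arm holds its last target. There are 200 camera calls.

## Working session

There is one attempt and no reset: what is moved stays moved. The work goes in short steps, Python scripts to look and compute and a tool call to move; the robot and the scene stay as the last step left them, time stands still between calls to the robot, and variables do not carry over. Pictures are saved under pics/ and viewed, at most 10 in all, crops included, and the job is handed in when it is done.

Besides the shell and the picture viewer there is one more tool, called after "Request:" by a JSON object that holds its "name" and its "arguments", one argument or row to a line. send_rows: Moves the arm, as the interface text tells. Its arguments: {"type":"object","properties":{"hand":{"type":"array","items":{"type":"number"}},"linear":{"type":"array","items":{"type":"array","items":{"type":"number"}}},"twist":{"type":"array","items":{"type":"array","items":{"type":"number"}}},"squeeze":{"type":"number"}},"required":["hand","linear","twist"]}

```bash
mkdir -p pics; ls; python3 - <<'E'
from rig import robot
import cv2,numpy as np
for n in ("scene","top"):
    c=robot.camera(n); cv2.imwrite(f"pics/{n}0.png",c["img"]); print(n,c["fx"],c["cx"],c["cy"],c["position"],np.round(c["rotation"],3).tolist())
s=robot.state(); print(s)
E
```

```text
pics
scene 476.2560845062059 250.67041055343515 197.7606641705494 [1163.95026264 -696.13504638 1198.43375755] [-0.337, 0.87, 0.337, -0.127]
top 408.6890027293503 255.77682074809888 193.2694872021534 [ 422.35528883   46.0630949  1251.42052688] [0.026, -0.703, 0.711, -0.025]
{'t': 0.1, 'joint_pos': array([-1.36659050e+00,  3.51185517e-01,  1.65235484e+00, -3.61046621e-06,
        1.13910200e+00, -8.45629075e-02]), 'dq': array([ 0.0016667 , -0.00178343, -0.00043809, -0.00056193,  0.00017014,
       -0.00039299]), 'tau': array([ 8.79193867e-04, -4.98026633e+01, -2.85705954e+01,  7.00470340e-02,
        2.39058654e-02, -1.17396431e-05]), 'tool_pos': array([ 156.60486825, -526.91025262,  218.1555295 ]), 'eef_rot': array([-5.23813154e-04,  9.89594427e-01,  1.43883961e-01, -3.30148594e-05]), 'contact_force': array([ 0.37581463, -1.16644954, -0.2455534 ]), 'ft_torque': array([ 0.00902523, -0.03433988,  0.01342989]), 'grasp_force': 0.0, 'opening': 0.9985269006752467}
```

View pics/top0.png

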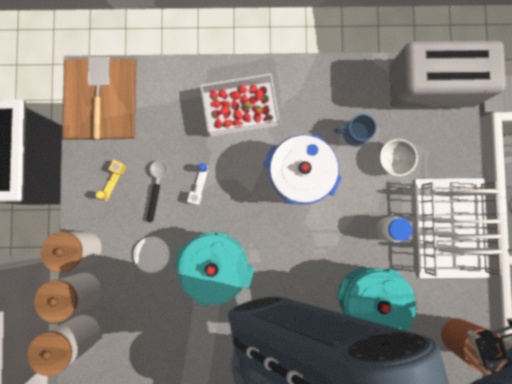

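View pics/scene0.png

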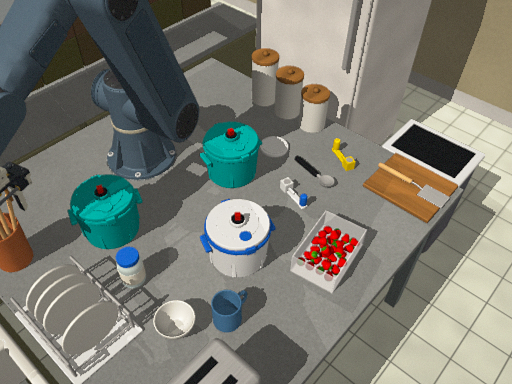

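The top view shows the crank's boss at about (195,197) and its blue knob at (203,167). The maker's red stub is at (305,168). The scene view shows them at (288,184), (303,200) and (237,218).

```bash
cat > h.py <<'E'
from rig import robot
import cv2,numpy as np
from scipy.spatial.transform import Rotation as R
def ray(c,p):
    d=np.array([(p[0]-c["cx"])/c["fx"],(p[1]-c["cy"])/c["fy"],1.]); return np.array(c["position"]),np.array(c["rotation"])@d
def on(c,p,z):
    o,d=ray(c,p); return o+d*(z-o[2])/d[2]
def px(c,P):
    q=np.array(c["rotation"]).T@(np.array(P,float)-c["position"]); return np.array([c["fx"]*q[0]/q[2]+c["cx"],c["fy"]*q[1]/q[2]+c["cy"]])
def tri(c1,p1,c2,p2):
    o1,d1=ray(c1,p1);o2,d2=ray(c2,p2); t=np.linalg.lstsq(np.c_[d1,-d2],o2-o1,rcond=None)[0]
    return (o1+t[0]*d1+o2+t[1]*d2)/2
def mask(c,col):
    h=cv2.cvtColor(c["img"],cv2.COLOR_BGR2HSV)
    if col=="red": return cv2.inRange(h,(0,120,60),(8,255,255))|cv2.inRange(h,(172,120,60),(180,255,255))
    if col=="blue": return cv2.inRange(h,(100,120,60),(125,255,255))
    if col=="white": return cv2.inRange(h,(0,0,150),(180,50,255))
def blobs(c,col,near=None,r=25):
    n,l,s,ce=cv2.connectedComponentsWithStats(mask(c,col))
    return [(int(s[i,4]),ce[i].round(1).tolist(),i) for i in range(1,n) if s[i,4]>4 and (near is None or np.hypot(*(ce[i]-near))<r)],l
def tool():
    s=robot.state(); q=s["eef_rot"]; M=R.from_quat([q[1],q[2],q[3],q[0]]).as_matrix(); return s,np.array(s["tool_pos"]),M
E
python3 - <<'E'
from h import *
t=robot.camera("top");s=robot.camera("scene")
for c,n,pts in((t,"top",dict(red=(305,168),blue=(203,167),white=(195,190))),(s,"scene",dict(red=(237,218),blue=(303,200),white=(290,186)))):
    for k,p in pts.items(): print(n,k,blobs(c,k,p,14)[0])
w=robot.camera("wrist"); print(w["position"],np.round(w["rotation"],3),w["fx"],tool()[2].round(3))
up=[cv2.resize(c["img"][y-30:y+30,x-40:x+40],(400,300),interpolation=2) for c,x,y in((t,200,182),(t,305,168),(s,295,192),(s,237,222))]
cv2.imwrite("pics/a.png",np.vstack([np.hstack(up[:2]),np.hstack(up[2:])]))
E
```

```text
top red [(46, [305.2, 166.5], 6)]
top blue [(40, [202.1, 166.6], 4)]
top white []
scene red [(52, [237.3, 216.0], 4)]
scene blue [(76, [302.9, 199.4], 1)]
scene white [(302, [290.1, 192.1], 68)]
[ 232.64026588 -505.39901833  385.0350022 ] [ 0.115  0.793 -0.592 -0.087] 331.96735303864835 [[ 0.959  0.285 -0.   ]
 [ 0.285 -0.959  0.001]
 [ 0.    -0.001 -1.   ]]
```

View pics/a.png

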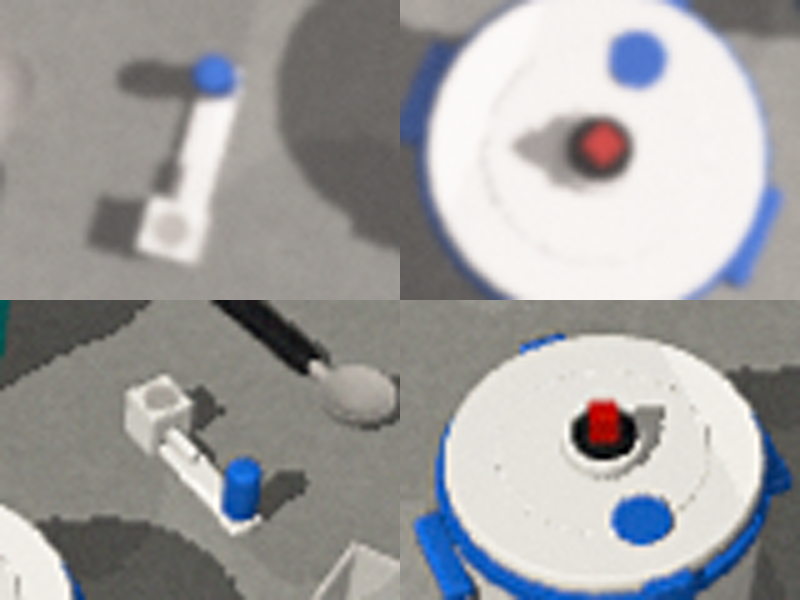

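The crops show the boss top with its round mark at about top (194.5,198) and the knob at (202.5,166.7). The stub on its black flange is at (305.3,166.5), turned roughly 40° relative to the image.

```bash
python3 - <<'E'
from h import *
t=robot.camera("top");s=robot.camera("scene")
b=on(t,(194,197.8),36);k=on(t,(202.3,166.7),50);m=on(t,(305.2,166.7),190)
bs=on(s,(287,182.8),36)
print("boss",b,bs,"knob",k,"yaw",np.arctan2(*(k-b)[1::-1]),np.hypot(*(k-b)[:2]));print("stub",m,"tri",tri(t,(305.2,166.5),s,(237.3,216)), on(s,(237.3,214),188))
_,p,M=tool();print(p,np.arctan2(M[1,0],M[0,0]))
# stub orientation in top
bl,l=blobs(t,"red",(305,167),10); pts=np.argwhere(l==bl[0][2])[:,::-1].astype(np.float32); print(cv2.minAreaRect(pts))
E
```

```text
Traceback (most recent call last):
  File "h.py", line 7, in on
    o,d=ray(c,p); return o+d*(z-o[2])/d[2]
        ~~~^^^^^
  File "h.py", line 5, in ray
    d=np.array([(p[0]-c["cx"])/c["fx"],(p[1]-c["cy"])/c["fy"],1.]); return np.array(c["position"]),np.array(c["rotation"])@d
                                                                                                   ~~~~~~~~~~~~~~~~~~~~~~~^~
ValueError: matmul: Input operand 1 has a mismatch in its core dimension 0, with gufunc signature (n?,k),(k,m?)->(n?,m?) (size 3 is different from 4)
```

```bash
sed -i 's/np.array(c\["rotation"\])/rot(c)/g' h.py; cat >> h.py <<'E'
def rot(c):
    q=c["rotation"]; return R.from_quat([q[1],q[2],q[3],q[0]]).as_matrix()
E
python3 - <<'E'
from h import *
t=robot.camera("top");s=robot.camera("scene")
b=on(t,(194,197.8),36);k=on(t,(202.3,166.7),50);m=on(t,(305.2,166.7),190)
bs=on(s,(287,182.8),36)
print("boss",b,bs,"knob",k,"yaw",np.arctan2(*(k-b)[1::-1]),np.hypot(*(k-b)[:2]));print("stub",m,"tri",tri(t,(305.2,166.5),s,(237.3,216)), on(s,(237.3,214),188))
_,p,M=tool();print(p,np.arctan2(M[1,0],M[0,0]))
w=robot.camera("wrist");print("cam in tool",M.T@(w["position"]-p),(M.T@rot(w)).round(3))
bl,l=blobs(t,"red",(305,167),10); pts=np.argwhere(l==bl[0][2])[:,::-1].astype(np.float32); print(cv2.minAreaRect(pts))
E
```

```text
boss [498.19530779 230.68214774  36.        ] [506.38493706 225.64844531  36.        ] knob [589.32323287 203.95762766  50.        ] yaw -0.28526537925025813 94.96577648172364
stub [566.86657555 -83.61974296 190.        ] tri [568.61652024 -84.26909583 182.81248551] [566.92393059 -81.87039827 188.        ]
[ 156.66475305 -527.17600058  218.58379898] 0.28880839278613607
cam in tool [  79.02766553    0.81005088 -166.71098684] [[-0.001 -0.958 -0.286]
 [ 1.    -0.001 -0.   ]
 [-0.    -0.286  0.958]]
((305.0000305175781, 166.50001525878906), (6.363961219787598, 6.363961219787598), 45.0)
```

Request:
{"name": "send_rows", "arguments": {
  "hand": [93,93,93,93,93,93,93,93,93,93],
  "linear": [
    [0.646,-0.75,-0.14],
    [0.646,-0.75,-0.14],
    [0.646,-0.75,-0.14],
    [0.646,-0.75,-0.14],
    [0.646,-0.75,-0.14],
    [0.646,-0.75,-0.14],
    [0.646,-0.75,-0.14],
    [0.646,-0.75,-0.14],
    [0.646,-0.75,-0.14],
    [0.646,-0.75,-0.14]
  ],
  "twist": [
    [0,0,0],
    [0,0,0],
    [0,0,0],
    [0,0,0],
    [0,0,0],
    [0,0,0],
    [0,0,0],
    [0,0,0],
    [0,0,0],
    [0,0,0]
  ]
}}

```text
t: 1.33
tool_pos: [278.6, -255.0, 260.9]
eef_rot: [0.0, 0.99, 0.144, 0.0]
contact_force: [0.5, 0.0, 0.5]
opening: 1.001
grasp_force: 0.0
```

Request:
{"name": "send_rows", "arguments": {
  "hand": [93,93,93,93,93,93,93,93,93,93],
  "linear": [
    [0.646,-0.75,0],
    [0.646,-0.75,0],
    [0.646,-0.75,0],
    [0.646,-0.75,0],
    [0.646,-0.75,0],
    [0.646,-0.75,0],
    [0.646,-0.75,0],
    [0.646,-0.75,0],
    [0.646,-0.75,0],
    [0.646,-0.75,0]
  ],
  "twist": [
    [0,0,0],
    [0,0,0],
    [0,0,0],
    [0,0,0],
    [0,0,0],
    [0,0,0],
    [0,0,0],
    [0,0,0],
    [0,0,0],
    [0,0,0]
  ]
}}

```text
t: 2.17
tool_pos: [400.4, 16.1, 260.8]
eef_rot: [0.0, 0.99, 0.144, 0.0]
contact_force: [-0.2, -0.1, 0.1]
opening: 1.001
grasp_force: 0.0
```

Request:
{"name": "send_rows", "arguments": {
  "hand": [93,93,93,93,93,93,93,93],
  "linear": [
    [0.646,-0.75,0],
    [0.646,-0.75,0],
    [0.646,-0.75,0],
    [0.646,-0.75,0],
    [0.646,-0.75,0],
    [0.646,-0.75,0],
    [0.646,-0.75,0],
    [0.646,-0.75,0]
  ],
  "twist": [
    [0,0,0],
    [0,0,0],
    [0,0,0],
    [0,0,0],
    [0,0,0],
    [0,0,0],
    [0,0,0],
    [0,0,0]
  ]
}}

```text
t: 2.83
tool_pos: [497.8, 232.8, 260.6]
eef_rot: [-0.0, 0.99, 0.144, 0.0]
contact_force: [0.4, -0.1, 0.2]
opening: 1.001
grasp_force: 0.0
```

Request:
{"name": "send_rows", "arguments": {
  "hand": [93,93,93,93,93,93],
  "linear": [
    [0,0,0.7],
    [0,0,0.7],
    [0,0,0.7],
    [0,0,0.6],
    [0,0,0],
    [0,0,0]
  ],
  "twist": [
    [0,0,0.115],
    [0,0,0.115],
    [0,0,0.115],
    [0,0,0.115],
    [0,0,0.114],
    [0,0,0]
  ]
}}

```text
t: 3.33
tool_pos: [496.9, 231.1, 178.6]
eef_rot: [0.0, 0.989, -0.145, -0.001]
contact_force: [-0.6, -1.3, 0.3]
opening: 0.998
grasp_force: 0.0
```

```bash
python3 - <<'E'
from h import *
w=robot.camera("wrist");t=robot.camera("top");_,p,M=tool();print(p,np.arctan2(M[1,0],M[0,0]))
for n in("blue","white"):print(n,[b for b in blobs(w,n)[0] if b[0]>80])
print(px(w,(498,230.5,36)),px(w,(589,204,53)))
cv2.imwrite("pics/w1.png",w["img"])
E
```

```text
[497.65039715 231.32306296 179.96951987] -0.2813178155801868
blue [(645, [251.2, 74.7], 1)]
white [(86903, [240.3, 141.9], 1), (4128, [84.4, 258.0], 3), (256, [183.9, 301.3], 6), (468, [368.8, 326.6], 8), (3701, [164.9, 360.8], 12)]
[253.49725167 180.23312511] [252.4861468   74.43703312]
```

View pics/w1.png

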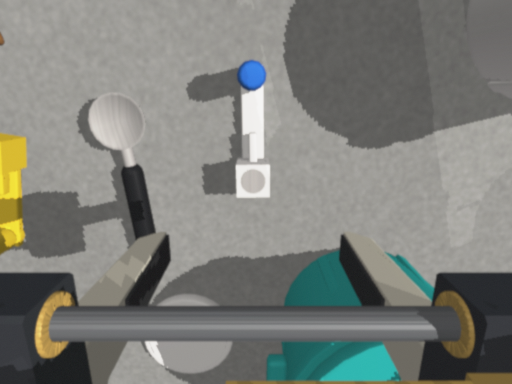

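The wrist view shows the boss top (mark at about (253,181)) and the knob at (252,75). The bar is upright in the image, so the tool is aligned with the crank.

```bash
python3 - <<'E'
from h import *
w=robot.camera("wrist");_,p,M=tool();print(p)
h=cv2.cvtColor(w["img"],cv2.COLOR_BGR2HSV); m=cv2.inRange(h,(0,0,205),(180,45,255)); m[:155]=0;m[205:]=0;m[:,:220]=0;m[:,290:]=0
m=cv2.morphologyEx(m,cv2.MORPH_CLOSE,np.ones((15,15)));m=cv2.morphologyEx(m,cv2.MORPH_OPEN,np.ones((17,17)))
r=cv2.minAreaRect(cv2.findNonZero(m));print(r,cv2.boundingRect(m))
b=on(w,r[0],36);kb=[x for x in blobs(w,"blue")[0] if x[0]>80][0][1];k=on(w,kb,50);print(b,k,np.arctan2(*(k-b)[1::-1]),np.hypot(*(k-b)[:2]))
print("tool frame shift /30",M.T@(np.array([*b[:2],6])-p)/30, M.T@(k-b))
E
```

```text
[497.76037024 231.37265627 180.23682471]Traceback (most recent call last):
  File "<stdin>", line 5, in <module>
cv2.error: OpenCV(4.12.0) /io/opencv/modules/imgproc/src/convhull.cpp:143: error: (-215:Assertion failed) total >= 0 && (depth == CV_32F || depth == CV_32S) in function 'convexHull'
```

```bash
python3 - <<'E'
from h import *
w=robot.camera("wrist");_,p,M=tool();print(p)
h=w["img"].min(2); c=h[155:205,225:285]; print(c[25],c[:,40])
th,m0=cv2.threshold(c,0,255,cv2.THRESH_OTSU); print(th)
m=cv2.morphologyEx(m0,cv2.MORPH_OPEN,np.ones((5,21)))|cv2.morphologyEx(m0,cv2.MORPH_OPEN,np.ones((21,5)))
m=np.pad(m0,0); m=cv2.morphologyEx(m0,cv2.MORPH_OPEN,np.ones((3,26)))
r=cv2.minAreaRect(cv2.findNonZero(m0)); 
bx=cv2.boundingRect(m);print(r,bx); ctr=(225+bx[0]+(bx[2]-1)/2,155+bx[1]+(bx[3]-1)/2);print(ctr)
b=on(w,ctr,36);kb=[x for x in blobs(w,"blue")[0] if x[0]>80][0][1];k=on(w,kb,50);print(b,k,np.arctan2(*(k-b)[1::-1]),np.hypot(*(k-b)[:2]))
print("tool frame shift /30",M.T@(np.array([*b[:2],6])-p)/30, M.T@(k-b))
E
```

```text
[497.76483825 231.36683254 180.32289846]
[ 94  94  94  94  92  92  92  91  92  92  97 143 211 233 236 233 220 192
 183 184 185 185 185 184 181 180 181 185 186 185 184 185 184 182 179 180
 180 179 180 184 201 226 234 236 231 205 164 149 148 148 149 152 153 155
 155 154 152 152 150 150] [171 169 166 164 160 156 152 157 162 171 207 232 237 237 237 236 236 236
 236 235 233 228 221 215 206 201 197 197 200 202 210 218 227 233 235 236
 236 237 236 237 236 235 221 183 155 151 151 152 150 149]
174.0
((29.0, 21.5), (43.0, 34.0), 90.0) (13, 10, 35, 34)
(255.0, 181.5)
[497.23571453 230.01934629  36.        ] [589.3107012  205.15938023  50.        ] -0.26370899669438924 95.37201415175933
tool frame shift /30 [-0.01044014  0.05241855  5.81071784] [ 95.37066779  -1.74273205 -13.90034871]
```

Request:
{"name": "send_rows", "arguments": {
  "hand": [60,60,60,60,60,60,60,60,60],
  "linear": [
    [0,0,0.8],
    [0,0,0.9],
    [0,0,1],
    [0,0,1],
    [0,0,1],
    [0,0,0.6],
    [0,0,0.3],
    [0,0,0.21],
    [0,0,0]
  ],
  "twist": [
    [0,0,0],
    [0,0,0],
    [0,0,0],
    [0,0,0],
    [0,0,0],
    [0,0,0],
    [0,0,0],
    [0,0,0],
    [0,0,0]
  ]
}}

```text
t: 4.28
tool_pos: [497.5, 231.3, 5.2]
eef_rot: [0.0, 0.99, -0.142, -0.0]
contact_force: [0.7, 0.3, -0.3]
opening: 0.647
grasp_force: 0.0
```

Request:
{"name": "send_rows", "arguments": {
  "hand": [20,20,20,20,20,20,20,20],
  "linear": [
    [0,0,0],
    [0,0,0],
    [0,0,0],
    [0,0,0],
    [0,0,0],
    [0,0,0],
    [0,0,0],
    [0,0,0]
  ],
  "twist": [
    [0,0,0],
    [0,0,0],
    [0,0,0],
    [0,0,0],
    [0,0,0],
    [0,0,0],
    [0,0,0],
    [0,0,0]
  ],
  "squeeze": 30
}}

```text
t: 4.95
tool_pos: [497.7, 231.4, 5.9]
eef_rot: [-0.0, 0.99, -0.142, 0.0]
contact_force: [-1.3, -0.2, 6.5]
opening: 0.345
grasp_force: 29.9
```

Request:
{"name": "send_rows", "arguments": {
  "hand": [20,20,20,20,20,20,20,20,20,20],
  "linear": [
    [0,0,-0.4],
    [0,0,-0.8],
    [0,0,-0.9],
    [0,0,-0.95],
    [0,0,-0.95],
    [0,0,-0.95],
    [0,0,-0.95],
    [0,0,-0.95],
    [0,0,-0.95],
    [0,0,-0.7]
  ],
  "twist": [
    [0,0,0],
    [0,0,0],
    [0,0,0],
    [0,0,0],
    [0,0,0],
    [0,0,0],
    [0,0,0],
    [0,0,0],
    [0,0,0],
    [0,0,0]
  ]
}}

```text
t: 5.78
tool_pos: [497.3, 231.2, 263.5]
eef_rot: [-0.0, 0.99, -0.142, 0.001]
contact_force: [0.6, -0.2, -1.6]
opening: 0.343
grasp_force: 29.9
```

Request:
{"name": "send_rows", "arguments": {
  "hand": [20,20,20,20,20,20,20,20,20,20],
  "linear": [
    [0.35,0.74,0],
    [0.35,0.74,0],
    [0.35,0.74,0],
    [0.35,0.74,0],
    [0.35,0.74,0],
    [0.35,0.74,0],
    [0.35,0.74,0],
    [0.35,0.74,0],
    [0.35,0.74,0],
    [0.35,0.74,0]
  ],
  "twist": [
    [0,0,0],
    [0,0,0],
    [0,0,0],
    [0,0,0],
    [0,0,0],
    [0,0,0],
    [0,0,0],
    [0,0,0],
    [0,0,0],
    [0,0,0]
  ]
}}

```text
t: 6.62
tool_pos: [535.3, -12.5, 261.0]
eef_rot: [0.0, 0.99, -0.142, -0.0]
contact_force: [0.6, 0.4, -1.4]
opening: 0.342
grasp_force: 29.9
```

Request:
{"name": "send_rows", "arguments": {
  "hand": [20,20,20],
  "linear": [
    [0,0,0],
    [0,0,0],
    [0,0,0]
  ],
  "twist": [
    [0,0,0],
    [0,0,0],
    [0,0,0]
  ]
}}

```text
t: 6.87
tool_pos: [535.4, -10.9, 260.6]
eef_rot: [-0.0, 0.99, -0.142, -0.0]
contact_force: [0.3, 0.5, -1.9]
opening: 0.342
grasp_force: 29.9
```

```bash
python3 - <<'E'
from h import *
w=robot.camera("wrist");s,p,M=tool();print(p,np.arctan2(M[1,0],M[0,0]),s["joint_pos"].round(2),s["contact_force"])
for n in("blue","red"):print(n,[b for b in blobs(w,n)[0] if b[0]>80])
x,y=map(int,px(w,(567,-83.7,192)));print(x,y)
im=cv2.resize(w["img"][max(y-40,0):y+40,x-50:x+50],(500,400),interpolation=2) 
cv2.imwrite("pics/w2.png",np.hstack([im,cv2.resize(w["img"],(300,400))]))
E
```

```text
[535.38481906 -10.5480163  260.54349994] -0.28463911600462766 [-0.11  0.28  1.64  0.    1.22  1.75] [-0.07751687 -0.57256266 -0.70739353]
blue [(5875, [253.2, 56.6], 1), (1587, [345.2, 60.1], 4)]
red [(2826, [69.3, 22.4], 1), (353, [125.0, 7.0], 2), (96, [152.6, 2.2], 3), (733, [338.3, 137.8], 4)]
339 137
```

View pics/w2.png

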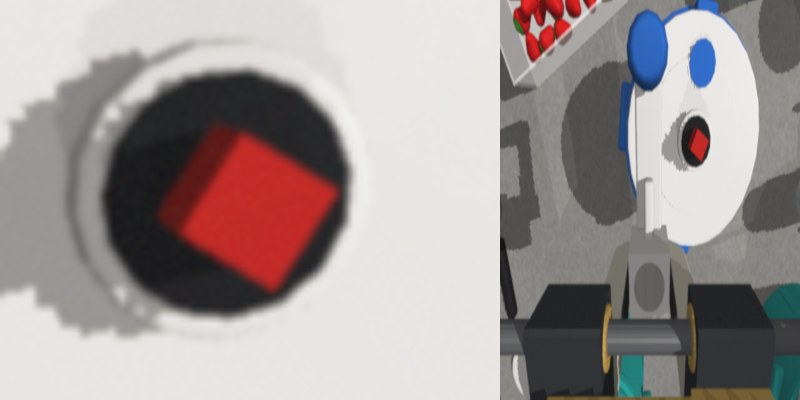

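The wrist view shows the stub's bright top face with crop corners at about (240,130), (340,188), (275,292) and (180,236). It sits on the black flange, with the held crank beside it.

```bash
python3 - <<'E'
from h import *
w=robot.camera("wrist");s,p,M=tool();print(p)
h=cv2.cvtColor(w["img"],cv2.COLOR_BGR2HSV)
m=cv2.inRange(h,(0,150,165),(8,255,255))|cv2.inRange(h,(172,150,165),(180,255,255)); m[:100]=0;m[180:]=0;m[:,:300]=0
P=np.array([on(w,q[0],192)[:2] for q in cv2.findNonZero(m).astype(float)],np.float32)
r=cv2.minAreaRect(P);print("stub top rect",r,"mean",P.mean(0),len(P))
x,y=338,137
k=(w["img"].max(2)<75).astype(np.uint8)*255;k[:y-40]=0;k[y+40:]=0;k[:,:x-45]=0;k[:,x+45:]=0
k|=cv2.inRange(h,(0,150,60),(8,255,255)) if 0 else 0
cs=max(cv2.findContours(k,0,1)[0],key=cv2.contourArea);hull=cv2.convexHull(cs)
F=np.array([on(w,q[0],174)[:2] for q in hull.astype(float)],np.float32);print("flange",cv2.minEnclosingCircle(F),cv2.fitEllipse(F))
kb=[b for b in blobs(w,"blue")[0] if b[0]>4000][0]
o,d=ray(w,kb[1]); print("knob px",kb, "expected mid",px(w,p+M@[95,0,6-32]),px(w,p+M@[95,0,6-53]))
kk=on(w,px(w,p+M@[0,0,6-36]),p[2]-6+36); print("boss top px expected",px(w,p+M@[0,0,6-36]))
E
```

```text
[535.44617272 -10.42279281 260.52750033]
stub top rect ((566.022216796875, -83.89179992675781), (15.410831451416016, 15.21362018585205), 43.64539337158203) mean [566.1087   -83.927124] 478
flange ((566.4921875, -83.44046783447266), 18.277660369873047) ((566.4280395507812, -83.40135955810547), (35.58716583251953, 36.396644592285156), 153.74444580078125)
knob px (5881, [253.1, 56.8], 1) expected mid [251.22524816  54.37465564] [250.63236427  46.91748561]
boss top px expected [251.95823965 274.56261758]
```

Request:
{"name": "send_rows", "arguments": {
  "hand": [20,20,20,20,20,20],
  "linear": [
    [0.28,0.34,0],
    [0.28,0.34,0],
    [0.28,0.34,0],
    [0.28,0.34,0],
    [0.28,0.34,0],
    [0.27,0.34,0]
  ],
  "twist": [
    [0,0,0],
    [0,0,0],
    [0,0,0],
    [0,0,0],
    [0,0,0],
    [0,0,0]
  ]
}}

```text
t: 7.47
tool_pos: [567.1, -85.8, 260.2]
eef_rot: [0.0, 0.99, -0.142, -0.0]
contact_force: [0.4, -0.4, -1.3]
opening: 0.341
grasp_force: 29.9
```

Request:
{"name": "send_rows", "arguments": {
  "hand": [20,20,20,20,20,20,20,20,20,20],
  "linear": [
    [0,0,0.19],
    [0,0,0.19],
    [0,0,0.19],
    [0,0,0.19],
    [0,0,0.19],
    [0,0,0.19],
    [0,0,0.19],
    [0,0,0.19],
    [0,0,0.19],
    [0,0,0.17]
  ],
  "twist": [
    [0,0,-0.105],
    [0,0,-0.105],
    [0,0,-0.105],
    [0,0,-0.105],
    [0,0,-0.105],
    [0,0,-0.105],
    [0,0,-0.105],
    [0,0,-0.104],
    [0,0,-0.104],
    [0,0,-0.104]
  ]
}}

```text
t: 8.3
tool_pos: [566.8, -85.0, 203.5]
eef_rot: [-0.0, 0.927, 0.374, -0.0]
contact_force: [0.5, -0.6, -1.9]
opening: 0.344
grasp_force: 29.9
```

Request:
{"name": "send_rows", "arguments": {
  "hand": [20,20,20,20],
  "linear": [
    [0,0,0],
    [0,0,0],
    [0,0,0],
    [0,0,0]
  ],
  "twist": [
    [0,0,0],
    [0,0,0],
    [0,0,0],
    [0,0,0]
  ]
}}

```text
t: 8.63
tool_pos: [566.8, -84.4, 204.3]
eef_rot: [0.0, 0.929, 0.371, 0.0]
contact_force: [-0.3, -0.3, -1.7]
opening: 0.341
grasp_force: 29.9
```

```bash
python3 - <<'E'
from h import *
s,p,M=tool();print(p,np.arctan2(M[1,0],M[0,0]),s["joint_pos"].round(2),s["contact_force"],s["ft_torque"])
w=robot.camera("wrist")
print("boss mark exp",px(w,p+M@[0,0,6-36])); cv2.imwrite("pics/w3.png",np.hstack([cv2.resize(w["img"][235:320,200:310],(440,340),interpolation=2),w["img"][:340,150:400]]))
print("err tool frame to stub", M.T@(np.array([566.35,-83.2,192])-p))
E
```

```text
[566.82019023 -84.42983584 204.30771858] 0.7592149058747143 [-0.23  0.41  1.61  0.    1.13  0.58] [-0.31398208 -0.34602246 -1.7039508 ] [-0.09378958 -0.0051097   0.0147654 ]
boss mark exp [253.57752904 272.94003733]
err tool frame to stub [ 0.50112665 -1.22129402 12.3073484 ]
```

View pics/w3.png

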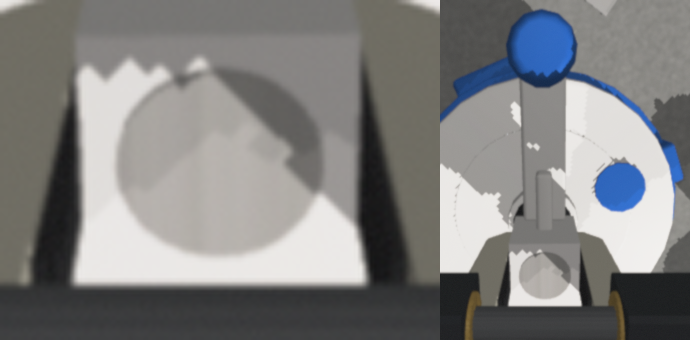

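The view shows the boss mark centred at about pixel (255,275), roughly 1 mm off the tool axis. I'll correct by about (+1.0,−1.3) mm and come down gently.

Request:
{"name": "send_rows", "arguments": {
  "hand": [20,20,20,20,20,20,20,20],
  "linear": [
    [0.03,-0.042,0],
    [0,0,0.06],
    [0,0,0.06],
    [0,0,0.04],
    [0,0,0.03],
    [0,0,0.03],
    [0,0,0.03],
    [0,0,0]
  ],
  "twist": [
    [0,0,0],
    [0,0,0],
    [0,0,0],
    [0,0,0],
    [0,0,0],
    [0,0,0],
    [0,0,0],
    [0,0,0]
  ]
}}

```text
t: 9.35
tool_pos: [566.3, -82.6, 196.2]
eef_rot: [-0.0, 0.928, 0.372, -0.0]
contact_force: [0.1, -0.0, -1.6]
opening: 0.345
grasp_force: 29.9
```

Request:
{"name": "send_rows", "arguments": {
  "hand": [20,20,20,20,20],
  "linear": [
    [0,0,0.03],
    [0,0,0.03],
    [0,0,0.03],
    [0,0,0],
    [0,0,0]
  ],
  "twist": [
    [0,0,0],
    [0,0,0],
    [0,0,0],
    [0,0,0],
    [0,0,0]
  ]
}}

```text
t: 9.77
tool_pos: [566.3, -82.6, 193.7]
eef_rot: [-0.0, 0.928, 0.372, -0.0]
contact_force: [0.2, -0.2, -1.4]
opening: 0.347
grasp_force: 29.9
```

Request:
{"name": "send_rows", "arguments": {
  "hand": [20,20,20,20,20,20],
  "linear": [
    [0,0,0.03],
    [0,0,0.03],
    [0,0,0.03],
    [0,0,0.03],
    [0,0,0.03],
    [0,0,0]
  ],
  "twist": [
    [0,0,0],
    [0,0,0],
    [0,0,0],
    [0,0,0],
    [0,0,0],
    [0,0,0]
  ]
}}

```text
t: 10.27
tool_pos: [566.3, -82.6, 189.0]
eef_rot: [-0.0, 0.928, 0.372, -0.0]
contact_force: [-0.3, 0.5, -1.6]
opening: 0.344
grasp_force: 29.9
```

Request:
{"name": "send_rows", "arguments": {
  "hand": [20,20,20,20,20,20],
  "linear": [
    [0,0,0.03],
    [0,0,0.03],
    [0,0,0.03],
    [0,0,0.03],
    [0,0,0.03],
    [0,0,0]
  ],
  "twist": [
    [0,0,0],
    [0,0,0],
    [0,0,0],
    [0,0,0],
    [0,0,0],
    [0,0,0]
  ]
}}

```text
t: 10.77
tool_pos: [566.3, -82.6, 184.5]
eef_rot: [-0.0, 0.928, 0.372, -0.0]
contact_force: [-0.3, -0.8, -1.8]
opening: 0.344
grasp_force: 29.9
```

Request:
{"name": "send_rows", "arguments": {
  "hand": [20,20,20,20,20,20],
  "linear": [
    [0,0,0.03],
    [0,0,0.03],
    [0,0,0.03],
    [0,0,0.03],
    [0,0,0.02],
    [0,0,0]
  ],
  "twist": [
    [0,0,0],
    [0,0,0],
    [0,0,0],
    [0,0,0],
    [0,0,0],
    [0,0,0]
  ]
}}

```text
t: 11.27
tool_pos: [566.3, -82.6, 180.4]
eef_rot: [-0.0, 0.928, 0.372, -0.0]
contact_force: [0.3, -0.2, -0.6]
opening: 0.343
grasp_force: 29.9
```

Slight touch only. I'll nudge 0.6 mm more to confirm it's seated, then release.

Request:
{"name": "send_rows", "arguments": {
  "hand": [20,20,20],
  "linear": [
    [0,0,0.02],
    [0,0,0],
    [0,0,0]
  ],
  "twist": [
    [0,0,0],
    [0,0,0],
    [0,0,0]
  ]
}}

```text
t: 11.52
tool_pos: [566.4, -82.6, 180.0]
eef_rot: [0.0, 0.928, 0.372, 0.0]
contact_force: [-0.1, -0.6, -0.8]
opening: 0.342
grasp_force: 29.9
```

Request:
{"name": "send_rows", "arguments": {
  "hand": [60,60,60,60,60],
  "linear": [
    [0,0,0],
    [0,0,0],
    [0,0,0],
    [0,0,0],
    [0,0,0]
  ],
  "twist": [
    [0,0,0],
    [0,0,0],
    [0,0,0],
    [0,0,0],
    [0,0,0]
  ]
}}

```text
t: 11.93
tool_pos: [566.4, -82.6, 180.0]
eef_rot: [0.0, 0.928, 0.372, 0.0]
contact_force: [-0.8, 1.2, -0.2]
opening: 0.628
grasp_force: 0.0
```

Request:
{"name": "send_rows", "arguments": {
  "hand": [60,60,60,60,60,60,60],
  "linear": [
    [0,0,-0.4],
    [0,0,-0.7],
    [0,0,-0.8],
    [0,0,-0.9],
    [0,0,-0.6],
    [0,0,0],
    [0,0,0]
  ],
  "twist": [
    [0,0,0],
    [0,0,0],
    [0,0,0],
    [0,0,0],
    [0,0,0],
    [0,0,0],
    [0,0,0]
  ]
}}

```text
t: 12.52
tool_pos: [566.5, -82.6, 282.3]
eef_rot: [0.0, 0.928, 0.372, 0.001]
contact_force: [0.0, 0.5, -0.4]
opening: 0.643
grasp_force: 0.0
```

```bash
python3 - <<'E'
from h import *
s,p,M=tool();w=robot.camera("wrist");print(p,np.arctan2(M[1,0],M[0,0]))
for b in blobs(w,"blue")[0]:
    if b[0]>300: print(b,on(w,b[1],222))
q=np.array([566.4,-82.9]);y=.7592;k=np.array([*(q+95*np.array([np.cos(y),np.sin(y)])),190]);print("knob exp",k,px(w,[*k[:2],227]),px(w,[*k[:2],206]))
x0,y0=map(int,px(w,(566.4,-82.9,200)));print(x0,y0)
cv2.imwrite("pics/w4.png",w["img"])
E
```

```text
[566.53475968 -82.64646111 282.33875637] 0.7618147594771408
(2848, [252.1, 88.7], 1) [625.84947699 -24.74891571 222.        ]
(1027, [312.0, 164.8], 2) [617.97940265 -89.64972379 222.        ]
knob exp [635.31175701 -17.50757119 190.        ] [254.06539197  68.73954135] [254.04770901  71.10075143]
253 200
```

View pics/w4.png

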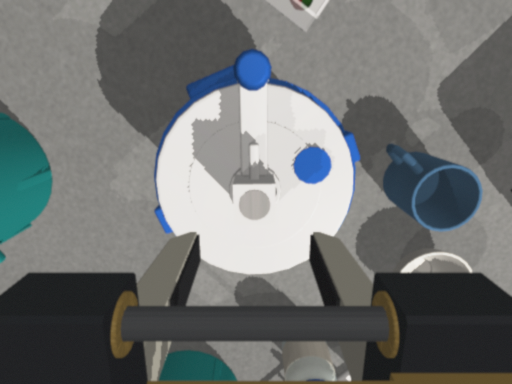

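The view shows the crank upright on the shaft: boss mark at (254,204), knob at (253,70), as expected. Next I'll grip the knob.

Request:
{"name": "send_rows", "arguments": {
  "hand": [60,60,60,60,60,60],
  "linear": [
    [0.4,0,0],
    [0.7,0,0],
    [0.8,0,0],
    [0.75,0,0],
    [0.5,0,0],
    [0,0,0]
  ],
  "twist": [
    [0,0,0],
    [0,0,0],
    [0,0,0],
    [0,0,0],
    [0,0,0],
    [0,0,0]
  ]
}}

```text
t: 13.07
tool_pos: [636.0, -14.9, 279.9]
eef_rot: [-0.001, 0.928, 0.373, -0.001]
contact_force: [0.8, -0.1, -0.7]
opening: 0.645
grasp_force: 0.0
```

Request:
{"name": "send_rows", "arguments": {
  "hand": [60,60,60,60,60,60,60,60],
  "linear": [
    [0,0,0.4],
    [0,0,0.6],
    [0,0,0.7],
    [0,0,0.6],
    [0,0,0.4],
    [0,0,0.3],
    [0,0,0],
    [0,0,0]
  ],
  "twist": [
    [0,0,0],
    [0,0,0],
    [0,0,0],
    [0,0,0],
    [0,0,0],
    [0,0,0],
    [0,0,0],
    [0,0,0]
  ]
}}

```text
t: 13.73
tool_pos: [634.7, -17.6, 192.0]
eef_rot: [-0.0, 0.928, 0.372, -0.0]
contact_force: [0.3, 0.2, 0.3]
opening: 0.647
grasp_force: 0.0
```

Request:
{"name": "send_rows", "arguments": {
  "hand": [15,15,15,15,15,15,15,15],
  "linear": [
    [0,0,0],
    [0,0,0],
    [0,0,0],
    [0,0,0],
    [0,0,0],
    [0,0,0],
    [0,0,0],
    [0,0,0]
  ],
  "twist": [
    [0,0,0],
    [0,0,0],
    [0,0,0],
    [0,0,0],
    [0,0,0],
    [0,0,0],
    [0,0,0],
    [0,0,0]
  ],
  "squeeze": 15
}}

```text
t: 14.4
tool_pos: [634.8, -17.4, 192.0]
eef_rot: [0.0, 0.928, 0.372, 0.0]
contact_force: [0.8, 0.0, -0.0]
opening: 0.264
grasp_force: 15.0
```

```bash
python3 - <<'E'
from h import *
s,p,M=tool();print(p,s["opening"]*93,s["contact_force"])
a=np.deg2rad(np.arange(0,361,7.5));P=95/30*np.c_[np.cos(a),np.sin(a)]
for i,r in enumerate(np.diff(P,axis=0).round(3).tolist()): print(r,end=" " if (i+1)%8 else "\n")
E
```

```text
[634.7820683  -17.39227889 192.01284477] 24.52981200727283 [ 0.8498159   0.01067681 -0.02272663]
[-0.027, 0.413] [-0.081, 0.406] [-0.133, 0.392] [-0.183, 0.372] [-0.23, 0.344] [-0.273, 0.311] [-0.311, 0.273] [-0.344, 0.23]
[-0.372, 0.183] [-0.392, 0.133] [-0.406, 0.081] [-0.413, 0.027] [-0.413, -0.027] [-0.406, -0.081] [-0.392, -0.133] [-0.372, -0.183]
[-0.344, -0.23] [-0.311, -0.273] [-0.273, -0.311] [-0.23, -0.344] [-0.183, -0.372] [-0.133, -0.392] [-0.081, -0.406] [-0.027, -0.413]
[0.027, -0.413] [0.081, -0.406] [0.133, -0.392] [0.183, -0.372] [0.23, -0.344] [0.273, -0.311] [0.311, -0.273] [0.344, -0.23]
[0.372, -0.183] [0.392, -0.133] [0.406, -0.081] [0.413, -0.027] [0.413, 0.027] [0.406, 0.081] [0.392, 0.133] [0.372, 0.183]
[0.344, 0.23] [0.311, 0.273] [0.273, 0.311] [0.23, 0.344] [0.183, 0.372] [0.133, 0.392] [0.081, 0.406] [0.027, 0.413]
```

Request:
{"name": "send_rows", "arguments": {
  "hand": [15,15,15,15,15],
  "linear": [
    [-0.039,0.495,0],
    [-0.116,0.483,0],
    [-0.19,0.459,0],
    [-0.26,0.424,0],
    [-0.323,0.378,0]
  ],
  "twist": [
    [0,0,0],
    [0,0,0],
    [0,0,0],
    [0,0,0],
    [0,0,0]
  ]
}}

```text
t: 14.82
tool_pos: [661.2, -86.5, 191.8]
eef_rot: [-0.0, 0.928, 0.372, 0.0]
contact_force: [-3.3, 3.5, 1.8]
opening: 0.268
grasp_force: 15.0
```

Request:
{"name": "send_rows", "arguments": {
  "hand": [15,15,15,15,15],
  "linear": [
    [-0.378,0.323,0],
    [-0.424,0.26,0],
    [-0.459,0.19,0],
    [-0.483,0.116,0],
    [-0.495,0.039,0]
  ],
  "twist": [
    [0,0,0],
    [0,0,0],
    [0,0,0],
    [0,0,0],
    [0,0,0]
  ]
}}

```text
t: 15.23
tool_pos: [631.0, -153.2, 192.2]
eef_rot: [0.0, 0.928, 0.372, 0.001]
contact_force: [0.5, 3.2, 3.0]
opening: 0.268
grasp_force: 15.0
```

Request:
{"name": "send_rows", "arguments": {
  "hand": [15,15,15,15,15,15,15,15,15,15],
  "linear": [
    [-0.495,-0.039,0],
    [-0.483,-0.116,0],
    [-0.459,-0.19,0],
    [-0.424,-0.26,0],
    [-0.378,-0.323,0],
    [-0.323,-0.378,0],
    [-0.26,-0.424,0],
    [-0.19,-0.459,0],
    [-0.116,-0.483,0],
    [-0.039,-0.495,0]
  ],
  "twist": [
    [0,0,0],
    [0,0,0],
    [0,0,0],
    [0,0,0],
    [0,0,0],
    [0,0,0],
    [0,0,0],
    [0,0,0],
    [0,0,0],
    [0,0,0]
  ]
}}

```text
t: 16.07
tool_pos: [496.2, -149.6, 192.3]
eef_rot: [0.001, 0.928, 0.372, 0.001]
contact_force: [4.0, -1.5, 0.4]
opening: 0.263
grasp_force: 15.0
```

Request:
{"name": "send_rows", "arguments": {
  "hand": [15,15,15,15,15,15,15,15,15,15],
  "linear": [
    [0.039,-0.495,0],
    [0.116,-0.483,0],
    [0.19,-0.459,0],
    [0.26,-0.424,0],
    [0.323,-0.378,0],
    [0.378,-0.323,0],
    [0.424,-0.26,0],
    [0.459,-0.19,0],
    [0.483,-0.116,0],
    [0.495,-0.039,0]
  ],
  "twist": [
    [0,0,0],
    [0,0,0],
    [0,0,0],
    [0,0,0],
    [0,0,0],
    [0,0,0],
    [0,0,0],
    [0,0,0],
    [0,0,0],
    [0,0,0]
  ]
}}

```text
t: 16.9
tool_pos: [500.4, -14.0, 192.3]
eef_rot: [0.001, 0.928, 0.372, 0.0]
contact_force: [2.3, -5.5, 2.5]
opening: 0.271
grasp_force: 15.1
```

Request:
{"name": "send_rows", "arguments": {
  "hand": [15,15,15,15,15,15,15,15,15,15],
  "linear": [
    [0.495,0.039,0],
    [0.483,0.116,0],
    [0.459,0.19,0],
    [0.424,0.26,0],
    [0.378,0.323,0],
    [0.323,0.378,0],
    [0.26,0.424,0],
    [0.19,0.459,0],
    [0.116,0.483,0],
    [0.039,0.495,0]
  ],
  "twist": [
    [0,0,0],
    [0,0,0],
    [0,0,0],
    [0,0,0],
    [0,0,0],
    [0,0,0],
    [0,0,0],
    [0,0,0],
    [0,0,0],
    [0,0,0]
  ]
}}

```text
t: 17.73
tool_pos: [634.7, -17.2, 191.5]
eef_rot: [-0.001, 0.928, 0.372, -0.001]
contact_force: [-4.3, 0.1, 3.1]
opening: 0.264
grasp_force: 15.0
```

Request:
{"name": "send_rows", "arguments": {
  "hand": [15,15,15,15,15,15,15,15,15,15],
  "linear": [
    [-0.039,0.495,0],
    [-0.116,0.483,0],
    [-0.19,0.459,0],
    [-0.26,0.424,0],
    [-0.323,0.378,0],
    [-0.378,0.323,0],
    [-0.424,0.26,0],
    [-0.459,0.19,0],
    [-0.483,0.116,0],
    [-0.495,0.039,0]
  ],
  "twist": [
    [0,0,0],
    [0,0,0],
    [0,0,0],
    [0,0,0],
    [0,0,0],
    [0,0,0],
    [0,0,0],
    [0,0,0],
    [0,0,0],
    [0,0,0]
  ]
}}

```text
t: 18.57
tool_pos: [630.9, -153.2, 192.2]
eef_rot: [0.0, 0.928, 0.372, 0.0]
contact_force: [0.2, 3.0, 3.9]
opening: 0.267
grasp_force: 15.1
```

Request:
{"name": "send_rows", "arguments": {
  "hand": [15,15,15,15,15,15,15,15,15,15],
  "linear": [
    [-0.495,-0.039,0],
    [-0.483,-0.116,0],
    [-0.459,-0.19,0],
    [-0.424,-0.26,0],
    [-0.378,-0.323,0],
    [-0.323,-0.378,0],
    [-0.26,-0.424,0],
    [-0.19,-0.459,0],
    [-0.116,-0.483,0],
    [-0.039,-0.495,0]
  ],
  "twist": [
    [0,0,0],
    [0,0,0],
    [0,0,0],
    [0,0,0],
    [0,0,0],
    [0,0,0],
    [0,0,0],
    [0,0,0],
    [0,0,0],
    [0,0,0]
  ]
}}

```text
t: 19.4
tool_pos: [495.9, -149.4, 192.1]
eef_rot: [0.001, 0.928, 0.371, 0.0]
contact_force: [4.1, -0.4, 1.8]
opening: 0.261
grasp_force: 15.0
```

Request:
{"name": "send_rows", "arguments": {
  "hand": [15,15,15,15,15,15,15,15,15,15],
  "linear": [
    [0.039,-0.495,0],
    [0.116,-0.483,0],
    [0.19,-0.459,0],
    [0.26,-0.424,0],
    [0.323,-0.378,0],
    [0.378,-0.323,0],
    [0.424,-0.26,0],
    [0.459,-0.19,0],
    [0.483,-0.116,0],
    [0.495,-0.039,0]
  ],
  "twist": [
    [0,0,0],
    [0,0,0],
    [0,0,0],
    [0,0,0],
    [0,0,0],
    [0,0,0],
    [0,0,0],
    [0,0,0],
    [0,0,0],
    [0,0,0]
  ]
}}

```text
t: 20.23
tool_pos: [500.2, -14.1, 192.2]
eef_rot: [0.001, 0.928, 0.372, -0.0]
contact_force: [1.0, -6.4, 1.9]
opening: 0.266
grasp_force: 15.0
```

Request:
{"name": "send_rows", "arguments": {
  "hand": [15,15,15,15,15,15,15,15,15,15],
  "linear": [
    [0.495,0.039,0],
    [0.483,0.116,0],
    [0.459,0.19,0],
    [0.424,0.26,0],
    [0.378,0.323,0],
    [0.323,0.378,0],
    [0.26,0.424,0],
    [0.19,0.459,0],
    [0.116,0.483,0],
    [0.039,0.495,0]
  ],
  "twist": [
    [0,0,0],
    [0,0,0],
    [0,0,0],
    [0,0,0],
    [0,0,0],
    [0,0,0],
    [0,0,0],
    [0,0,0],
    [0,0,0],
    [0,0,0]
  ]
}}

```text
t: 21.07
tool_pos: [634.6, -17.0, 191.4]
eef_rot: [-0.001, 0.928, 0.372, -0.001]
contact_force: [-4.0, -0.1, 2.8]
opening: 0.266
grasp_force: 15.0
```

Request:
{"name": "send_rows", "arguments": {
  "hand": [15,15,15,15,15,15,15,15,15,15],
  "linear": [
    [-0.039,0.495,0],
    [-0.116,0.483,0],
    [-0.19,0.459,0],
    [-0.26,0.424,0],
    [-0.323,0.378,0],
    [-0.378,0.323,0],
    [-0.424,0.26,0],
    [-0.459,0.19,0],
    [-0.483,0.116,0],
    [-0.495,0.039,0]
  ],
  "twist": [
    [0,0,0],
    [0,0,0],
    [0,0,0],
    [0,0,0],
    [0,0,0],
    [0,0,0],
    [0,0,0],
    [0,0,0],
    [0,0,0],
    [0,0,0]
  ]
}}

```text
t: 21.9
tool_pos: [630.8, -153.3, 192.1]
eef_rot: [0.0, 0.928, 0.372, 0.0]
contact_force: [1.7, 2.6, 4.0]
opening: 0.269
grasp_force: 15.0
```

Request:
{"name": "send_rows", "arguments": {
  "hand": [15,15,15,15,15,15,15,15,15,15],
  "linear": [
    [-0.495,-0.039,0],
    [-0.483,-0.116,0],
    [-0.459,-0.19,0],
    [-0.424,-0.26,0],
    [-0.378,-0.323,0],
    [-0.323,-0.378,0],
    [-0.26,-0.424,0],
    [0,0,0],
    [0,0,0],
    [0,0,0]
  ],
  "twist": [
    [0,0,0],
    [0,0,0],
    [0,0,0],
    [0,0,0],
    [0,0,0],
    [0,0,0],
    [0,0,0],
    [0,0,0],
    [0,0,0],
    [0,0,0]
  ]
}}

```text
t: 22.73
tool_pos: [534.4, -173.6, 192.1]
eef_rot: [0.001, 0.928, 0.372, -0.0]
contact_force: [-2.2, -6.5, 3.5]
opening: 0.268
grasp_force: 15.0
```

Request:
{"name": "send_rows", "arguments": {
  "hand": [60,60,60,60,60,60],
  "linear": [
    [0,0,0],
    [0,0,0],
    [0,0,0],
    [0,0,0],
    [0,0,0],
    [0,0,0]
  ],
  "twist": [
    [0,0,0],
    [0,0,0],
    [0,0,0],
    [0,0,0],
    [0,0,0],
    [0,0,0]
  ]
}}

```text
t: 23.23
tool_pos: [534.5, -172.5, 191.8]
eef_rot: [-0.0, 0.928, 0.372, -0.0]
contact_force: [0.2, 0.0, 0.4]
opening: 0.625
grasp_force: 0.0
```

Request:
{"name": "send_rows", "arguments": {
  "hand": [60,60,60,60,60,60,60,60,60],
  "linear": [
    [0,0,-0.3],
    [0,0,-0.6],
    [0,0,-0.8],
    [0,0,-0.8],
    [-0.5,0,-0.5],
    [-0.8,0,0],
    [-0.8,0,0],
    [0,0,0],
    [0,0,0]
  ],
  "twist": [
    [0,0,0],
    [0,0,0],
    [0,0,0],
    [0,0,0],
    [0,0,0],
    [0,0,0],
    [0,0,0],
    [0,0,0],
    [0,0,0]
  ]
}}

```text
t: 23.98
tool_pos: [488.6, -216.6, 282.8]
eef_rot: [0.0, 0.929, 0.371, 0.0]
contact_force: [0.2, 0.5, 0.7]
opening: 0.646
grasp_force: 0.0
```

```bash
python3 - <<'E'
from h import *
s,p,M=tool();w=robot.camera("wrist");c=robot.camera("scene");print(p,s["t"],s["contact_force"])
cv2.imwrite("pics/e.png",np.hstack([cv2.resize(w["img"],(400,300)),cv2.resize(c["img"][140:290,140:340],(400,300),interpolation=2)]))
E
```

```text
[ 488.57799425 -216.5804632   282.75233966] 23.9833 [0.16385682 0.50994597 0.65500194]
```

View pics/e.png

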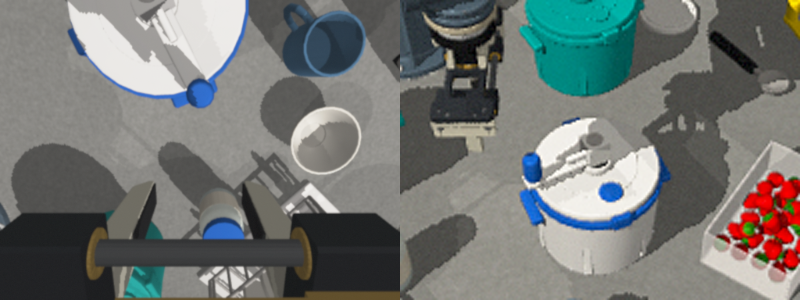

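The final views show the crank flat on the lid with its knob free, at wrist (200,93) and scene crop (531,167). The gripper is clear.

```bash
python3 -c "
from rig import robot
print(robot.sign_off())"
```

```text
the job is handed in; nothing more can be done
None
```

I fitted the crank home on the white maker's shaft with barely any contact force, wound it about 2.4 turns clockwise, released it and handed the job in at about 24 s; hand-in gave no verdict, so the result isn't confirmed.

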